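Hang the amber pane's carrier on the conveyor rail

TASK

The small stained-glass panes go on to the finishing line. Take the carrier with the amber pane by its black grip from the wooden loading stand, lift it over the yellow anti-jump lip of the conveyor rail and lower it (do not drop it) near the middle of the rail's length until its shoe sits flat on the channel floor behind the lip, with the pane hanging in front, then let go. Leave the blue and green carriers where they stand.

Things in the scene. Friction and masses are not known exactly. Their poses are not given: they have to be found in the camera images.
- amber_grip (a point): Middle of the upright black grip block (16 x by 24 y by 48 mm high, amber cap) atop the carrier with the AMBER pane. Steel hook, 0.3 kg. Straight below: the flat shoe (36 x by 44 y by 14 mm high), underside 66 mm below this point. z up; x from pane to shoe, level. Starts with the shoe on the wooden stand, 90 mm above the bench, pane hanging in front, towards the robot; neighbours 100 mm beside it.
- blue_grip (a point): Same point of the same-shaped carrier with the BLUE pane and cap, a bystander on the stand. On every carrier a bridge (underside 32 mm below the point) runs from the grip towards -x to a front leg, 48 to 54 mm from the grip's axis; on it hangs the upright glass pane, 70 mm wide (y), 50 mm high, 6 mm thick, middle at x = -51 mm, lower edge 124 mm below the point.
- green_grip (a point): Same point of the same-shaped carrier with the GREEN pane and cap, a bystander on the stand.
- rail_seat (a point): Centre of the fixed conveyor rail's channel floor, 100 mm above the bench. z up, y along the rail, x from lip to rear wall. Channel inside: x -30 to +30, y -110 to +110 mm. Yellow lip at -x (robot side): 5 mm thick, 20 mm high; rear wall and end plates 46 mm high. Seated carrier: shoe on the floor, bridge 14 mm over the lip, pane in front (-x), grip point 66 mm above this point, axes parallel.
There are look-alikes about, which are no part of the job. Leave any red look-alike of the part that bears amber_grip alone.

How it is judged:
By the outcome, as a careful person would: the job done as asked, in the order asked, and still so for the second after the job is handed in, with the robot touching nothing.
It also fails if it takes over 43 s, if anything falls off the work surface, if the arm or the gripper's body presses on something with over 40 N, if the wrist force passes 120 N, or if a joint passes its speed limit or range.

ROBOT

A 6-joint arm with a two-finger parallel gripper is mounted at the origin on a cart in front of the work surface, level with it; the furniture and walls round the work are solid. World frame = base frame: x ahead of the robot, y to its left, z up, the work surface at z = 0. Lengths are in mm, angles in rad, forces in N, time in s.
With the tool pointing down it reaches from about 275 to 1000 mm from the base axis. Payload 8.4 kg.
Tool frame: the origin (TCP) lies on the mounting face of the last link; the fingertips stand 173 mm ahead of it and the grasp point (between the pads) lies 155 mm ahead of it; z points along the fingers, y is the direction in which the jaws open and shut (so a half turn about z gives the same grasp; the last joint's range is limited). The gripper opens to 85 mm and grips with 20 to 120 N. Pads are 22 mm wide; open, the fingers measure 114 mm over their backs; the gripper's body (76 mm by 85 mm) begins 54 mm behind the grasp point. The pads swing forward as they close: fully open they stand 13 mm farther back than shut.
Start: joints at [-1.298, 0.353, 1.633, -0, 1.155, -0.002], TCP at [169.595, -601.554, 404.681] pointing down, gripper open.
Joint ranges: [-2.63, 2.63], [-0.92, 2.1], [0.06, 2.66], [-1.3, 4.44], [0, 2.69], [-3.02, 3.02]. Speed limits (rad/s): [2.22, 2.22, 2.79, 3.14, 3.14, 3.14].

INTERFACE

Orientations are given as [roll, pitch, yaw] about the fixed x, y, z axes, in that order (R = Rz(yaw) Ry(pitch) Rx(roll)).
In Python, from rig import r, grab_frame, spotter gives the robot as it stands.
- The arm moves only by the tool apply_moves, never from a script. Its argument "motion" is text: rows parted by semicolons, each of 5 numbers parted by spaces: the opening, from -1 (shut) to 1 (fully open), then the shift along the tool's x, y, z as a fraction of full scale, then the turn about the tool's z as a fraction of full scale. In form: hand x y z twist; .... A call has 1 to 20 rows; each row is the pose to reach, as a shift and turn from the pose commanded when the call began, along the tool's axes at that moment, turning the shorter way round; what a row does not reach only later rows make up. Full scale, the value 1, is 1 m for a shift and pi rad for a turn. A row lasts 1/12 s, in which the tool goes at most 41.7 mm and 7.16 degrees, less where a joint would pass 70% of its speed; a pose out of reach is approached as far as the arm can. A call with a number of a shift or a turn outside -1 to 1 is refused whole. A call with a gripper value outside its range is refused whole. The fingers move at their own pace and stop on an object; "squeeze" is the grip in N (left out, the last holds). Time passes only in rows, so rows that repeat a pose let the fingers close. It gives the time, the measured TCP pose, the force and the opening at its end, in the units of the state.
- r.sense(): the state, without advancing time (a new reading comes with each control period).
- grab_frame(name): name is "scene" or "top" or "wrist"; returns a dict with "img" (384x512x3 uint8, red, green, blue), "fx", "fy", "cx", "cy" (pixels), "R" (3x3) and "t" (3): a world point X has camera coordinates R X + t. Camera axes: x right, y down, z forward; pixel columns grow to the right and rows downward; lengths in mm; the calibration is good to about 2 mm. The wrist camera is an equidistant fisheye: a pixel r from the principal point sees the ray r / f radians off the axis. A picture is of the moment at which its call begins. There is no depth.
- r.sign_off(): hands the job in, once; it reports no verdict.
Trained networks look in the newest picture that a camera, given by its name, has taken for a name from the list of things; names that differ only in an ending like _2 or _b are one class to them, and where a whole thing is asked for, a point or a joint stands for the part that bears it (a point fixed in the world has none). Each returns a list of dicts, best first, with "conf" (0 to 1); they miss things now and then, are a little off and sometimes report something else, mostly with a low value. They report only what shows in the picture. A call takes as long as a camera call. They do not tell look-alikes from the thing itself.
- spotter.boxes_of(query, camera): "point" ([x, y, z] in mm, in world coordinates, good to about 4 mm: the middle of the surface that is visible of it).
- spotter.place_of(query, camera): "point" ([x, y, z] in mm, in world coordinates, good to about 4 mm: a listed point, or the origin of a listed thing).
The state is a dict: "clock": time; "qpos": joint angles; "qvel": joint speeds; "joint_efforts": joint torques, N m; "eef_pos": TCP position; "tcp_rot": TCP orientation; "contact_force": force on the tool from outside, world axes, zero at the start; "wrist_torque": the same for the moment, N m; "opening": opening from 0.0 (shut) to 1.0 (fully open).
Only numpy, scipy, OpenCV 4.12 (cv2) and the standard library are available. Lean on these libraries where they do the work, as an engineer would, in place of code of your own. Each camera call takes 0.05 s, during which the arm holds its last target.

## Working session

There is one attempt and no reset: what is moved stays moved. The work goes in short steps, Python scripts to look and compute and a tool call to move; the robot and the scene stay as the last step left them, time stands still between calls to the robot, and variables do not carry over. Pictures are saved under pics/ and viewed, and the job is handed in when it is done.

Besides the shell and the picture viewer there is one more tool, called after "Request:" by a JSON object that holds its "name" and its "arguments". apply_moves: Moves the arm, as the interface text tells. Its arguments: {"type":"object","properties":{"motion":{"type":"string"},"squeeze":{"type":"number"}},"required":["motion"]}

```bash
ls; mkdir -p pics; python3 - <<'E'
from rig import r, grab_frame, spotter
import cv2
s=r.sense(); print({k:s[k] for k in('clock','eef_pos','tcp_rot','contact_force','opening')})
for c in('scene','top'):
    f=grab_frame(c); cv2.imwrite(f'pics/{c}0.png',f['img'][:,:,::-1])
    for q in('amber_grip','blue_grip','green_grip','rail_seat'):
        print(c,q,[(d['conf'],[round(v) for v in d['point']]) for d in spotter.place_of(q,c)][:4])
E
```

```text
pics
{'clock': 0.0, 'eef_pos': array([ 169.54423199, -601.31916258,  403.95829374]), 'tcp_rot': array([-3.14020159e+00, -1.77999341e-05,  2.74845521e-01]), 'contact_force': array([-0.34573664,  0.52961733,  0.57564832]), 'opening': 0.9994811596258838}
scene amber_grip [(0.87, [547, 97, 155])]
scene blue_grip [(0.77, [566, 192, 157])]
scene green_grip [(0.97, [571, 290, 155])]
scene rail_seat [(0.81, [524, -247, 100])]
top amber_grip [(0.97, [548, 93, 158]), (0.66, [393, -274, 19])]
top blue_grip [(0.59, [564, 194, 157])]
top green_grip [(0.89, [568, 295, 154])]
top rail_seat [(0.64, [521, -247, 97])]
```

View pics/scene0.png

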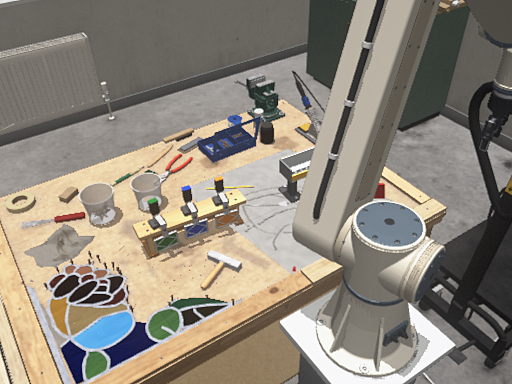

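View pics/top0.png

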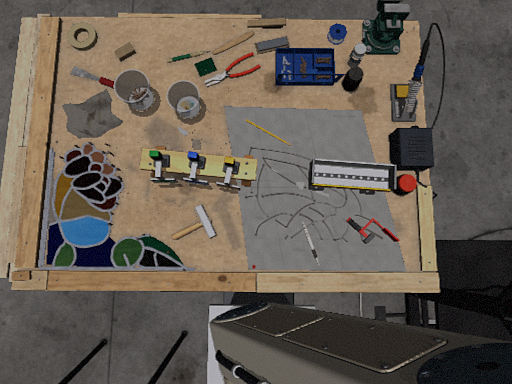

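```bash
python3 - <<'E'
import cv2
i=cv2.imread('pics/top0.png')
a=cv2.resize(i[135:205,130:270],None,fx=5.5,fy=5.5,interpolation=cv2.INTER_CUBIC)[:300]
a=cv2.resize(i[140:194,130:270],None,fx=5.5,fy=5.5,interpolation=cv2.INTER_CUBIC)
b=cv2.resize(i[145:199,290:430],None,fx=5.5,fy=5.5,interpolation=cv2.INTER_CUBIC)
cv2.imwrite('pics/z0.png',cv2.vconcat([a,b]))
E
cat > h.py <<'E'
import numpy as np
from rig import grab_frame
def back(f,u,v,z):
    d=f['R'].T@np.array([(u-f['cx'])/f['fx'],(v-f['cy'])/f['fy'],1]); c=-f['R'].T@f['t']
    return c+d*(z-c[2])/d[2]
def proj(f,X):
    p=f['R']@np.array(X,float)+f['t']; return np.array([f['fx']*p[0]/p[2]+f['cx'],f['fy']*p[1]/p[2]+f['cy']])
E
```

```text
(no output)
```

View pics/z0.png

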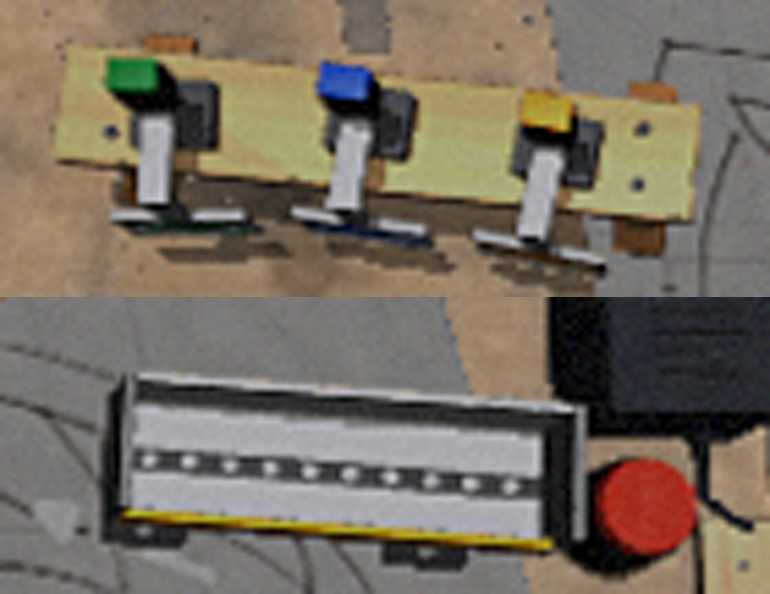

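```bash
python3 - <<'E'
from h import *
f=grab_frame('top')
def P(u,v,z,b=0):
    return back(f,(130,290)[b]+(u+.5)/5.5-.5,(140,145)[b]+((v-297*b)+.5)/5.5-.5,z)
def line(n,a,c,z,b=0):
    A,B=P(*a,z,b),P(*c,z,b); d=A-B; print(n,A.round(1),B.round(1),'len',np.linalg.norm(d).round(1),'yaw',np.arctan2(-d[0],d[1]).round(3))
line('amber pane',(478,233),(602,266),82)
line('blue pane',(293,210),(427,231),82)
line('green pane',(112,214),(246,214),82)
line('lip',(122,511),(552,541),120,1)
line('stand back',(70,47),(700,107),90)
line('stand front',(55,160),(690,218),90)
line('amber shoe back',(540,118),(603,124),104)
line('holes',(148,461),(510,487),100,1)
line('rearwall',(135,374),(585,408),146,1)
line('ambercap',(524,92),(574,94),182)
print(P(548,110,182),P(331,470,100,1))
E
```

```text
amber pane [509.5 135.   82. ] [492.3  69.3  82. ] len 67.9 yaw -0.256
blue pane [521.2 233.   82. ] [510.4 161.9  82. ] len 71.9 yaw -0.151
green pane [518.4 328.3  82. ] [518.9 257.7  82. ] len 70.6 yaw 0.007
lip [ 500.  -135.6  120. ] [ 486.  -354.4  120. ] len 219.2 yaw -0.064
stand back [606.9 352.8  90. ] [576.7  18.2  90. ] len 336.0 yaw -0.09
stand front [545.5 357.3  90. ] [516.8  23.1  90. ] len 335.4 yaw -0.086
amber shoe back [566.7 101.7 104. ] [563.7  68.8 104. ] len 33.0 yaw -0.09
holes [ 530.2 -153.1  100. ] [ 517.8 -341.9  100. ] len 189.2 yaw -0.066
rearwall [ 565. -139.  146.] [ 549.3 -364.2  146. ] len 225.8 yaw -0.07
ambercap [560.2 103.8 182. ] [559.4  79.8 182. ] len 24.1 yaw -0.033
[551.41379332  92.11885979 182.        ] [ 526.11980257 -248.61497081  100.        ]
```

Request:
{"name": "apply_moves", "arguments": {"motion": "1 0.553 -0.5665 0 0.151; 1 0.553 -0.5665 0 0.151; 1 0.553 -0.5665 0 0.151; 1 0.553 -0.5665 0 0.151; 1 0.553 -0.5665 0 0.151; 1 0.553 -0.5665 0 0.151; 1 0.553 -0.5665 0 0.151; 1 0.553 -0.5665 0 0.151; 1 0.553 -0.5665 0 0.151; 1 0.553 -0.5665 0 0.151; 1 0.553 -0.5665 0 0.151; 1 0.553 -0.5665 0 0.151; 1 0.553 -0.5665 0 0.151; 1 0.553 -0.5665 0 0.151; 1 0.553 -0.5665 0 0.151; 1 0.553 -0.5665 0 0.151; 1 0.553 -0.5665 0 0.151; 1 0.553 -0.5665 0 0.151; 1 0.553 -0.5665 0 0.151; 1 0.553 -0.5665 0 0.151"}}

```text
clock: 2.22
eef_pos: [550.8, 99.1, 405.0]
tcp_rot: [-3.139, -0.003, -0.196]
contact_force: [-1.2, -0.4, 1.0]
opening: 0.999
```

```bash
python3 - <<'E'
from rig import r, grab_frame, spotter
import cv2
s=r.sense(); print({k:s[k] for k in('clock','eef_pos','tcp_rot')})
f=grab_frame('wrist'); cv2.imwrite('pics/w1.png',cv2.resize(f['img'][:,:,::-1],(800,600)))
print(f['fx'],f['cx'],f['cy'],f['R'],-f['R'].T@f['t'])
for q in('amber_grip','blue_grip'): print(q,[(d['conf'],d['point']) for d in spotter.place_of(q,'wrist')][:3])
E
```

```text
{'clock': 2.2167, 'eef_pos': array([550.84623788,  99.11001207, 404.99976904]), 'tcp_rot': array([-3.13853843e+00, -2.52979544e-03, -1.96281225e-01])}
297.3186396354542 251.01836137516528 192.5726292226491 [[-0.19528155 -0.98074367 -0.00264082]
 [-0.93294688  0.18493273  0.3088851 ]
 [-0.30244873  0.0627833  -0.95109569]] [629.61182989  83.37385799 373.75955893]
amber_grip [(0.76, [546.9, 91.8, 157.4]), (0.71, [395.7, -279.0, 20.7])]
blue_grip [(0.64, [569.5, 189.0, 153.9])]
```

View pics/w1.png

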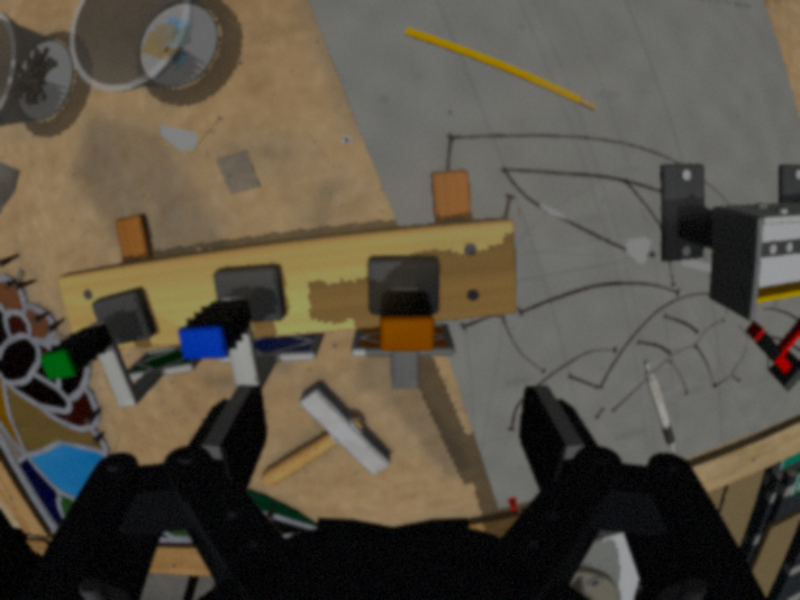

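```bash
cat >> h.py <<'E'
def wback(f,u,v,z):
    x,y=(u-f['cx'])/f['fx'],(v-f['cy'])/f['fy']; th=np.hypot(x,y)
    d=np.array([x/th*np.sin(th),y/th*np.sin(th),np.cos(th)]) if th>0 else np.array([0,0,1.])
    d=f['R'].T@d; c=-f['R'].T@f['t']; return c+d*(z-c[2])/d[2]
E
python3 - <<'E'
import cv2
from h import *
f=grab_frame('wrist')
i=f['img'][150:250,210:310,::-1]
cv2.imwrite('pics/w1z.png',cv2.resize(i,(600,600),interpolation=cv2.INTER_CUBIC))
E
```

```text
(no output)
```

View pics/w1z.png

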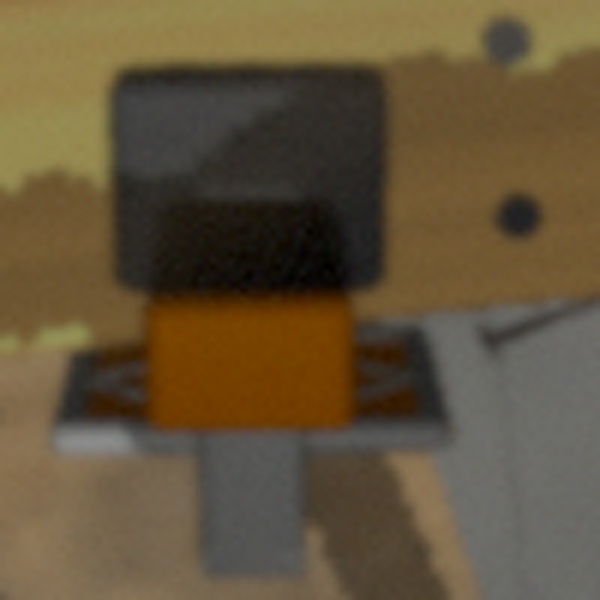

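```bash
python3 - <<'E'
from h import *
f=grab_frame('wrist')
g=lambda u,v,z: wback(f,210+(u+.5)/6-.5,150+(v+.5)/6-.5,z)
def line(n,a,c,z):
    A,B=g(*a,z),g(*c,z); d=A-B; print(n,A.round(1),B.round(1),'mid',((A+B)/2).round(1),'len',np.linalg.norm(d).round(1),'yaw',np.arctan2(-d[0],d[1]).round(3))
for z in (180,182,184):
  line('cap rear',(152,297),(353,297),z)
  line('cap front',(149,430),(355,429),z)
line('shoe rear',(118,70),(382,70),104)
line('pane front lo',(55,448),(450,448),82)
line('shoe front',(115,291),(380,289),104)
E
```

```text
cap rear [561.7 101.5 180. ] [557.1  78.8 180. ] mid [559.4  90.1 180. ] len 23.1 yaw -0.2
cap front [545.5 105.4 180. ] [540.8  81.6 180. ] mid [543.2  93.5 180. ] len 24.3 yaw -0.195
cap rear [562.4 101.2 182. ] [557.8  78.8 182. ] mid [560.1  90.  182. ] len 22.8 yaw -0.2
cap front [546.3 105.1 182. ] [541.7  81.5 182. ] mid [544.   93.3 182. ] len 24.1 yaw -0.195
cap rear [563. 101. 184.] [558.6  78.8 184. ] mid [560.8  89.9 184. ] len 22.6 yaw -0.2
cap front [547.2 104.8 184. ] [542.6  81.5 184. ] mid [544.9  93.1 184. ] len 23.8 yaw -0.195
shoe rear [573.5 108.2 104. ] [565.5  68.3 104. ] mid [569.5  88.3 104. ] len 40.7 yaw -0.2
pane front lo [504.3 137.1  82. ] [490.2  67.6  82. ] mid [497.3 102.3  82. ] len 70.8 yaw -0.2
shoe front [538.4 116.6 104. ] [530.4  75.  104. ] mid [534.4  95.8 104. ] len 42.4 yaw -0.192
```

```bash
python3 - <<'E'
from rig import r
s=r.sense(); print(s['clock'],s['eef_pos'],s['tcp_rot'],s['qpos'])
E
```

```text
2.4667 [547.61802363  92.92167552 404.58499053] [ 3.14114170e+00  5.40425077e-04 -2.00291518e-01] [ 1.65451323e-01  2.45645715e-01  1.78346872e+00 -2.53984995e-04
  1.11314420e+00  1.93665134e+00]
```

Request:
{"name": "apply_moves", "arguments": {"motion": "1 0.0035 0 0.02 0; 1 0.0035 0 0.05 0; 1 0.0035 0 0.075 0; 1 0.0035 0 0.085 0; 1 0.0035 0 0.094 0; 1 0.0035 0 0.094 0; 1 0.0035 0 0.094 0; 1 0.0035 0 0.094 0", "squeeze": 60}}

```text
clock: 3.13
eef_pos: [552.1, 92.9, 312.0]
tcp_rot: [-3.141, -0.002, -0.2]
contact_force: [-0.2, -1.0, 0.7]
opening: 0.996
```

```bash
python3 - <<'E'
from rig import r, grab_frame
import cv2
s=r.sense(); print(s['clock'],s['eef_pos'],s['tcp_rot'],s['contact_force'])
f=grab_frame('wrist'); cv2.imwrite('pics/w2.png',cv2.resize(f['img'][:,:,::-1],(800,600)))
E
```

```text
3.1333 [552.12559992  92.93565727 312.02426053] [-3.14087659e+00 -1.89015672e-03 -1.99860835e-01] [-0.23805379 -0.97160669  0.74855249]
```

View pics/w2.png

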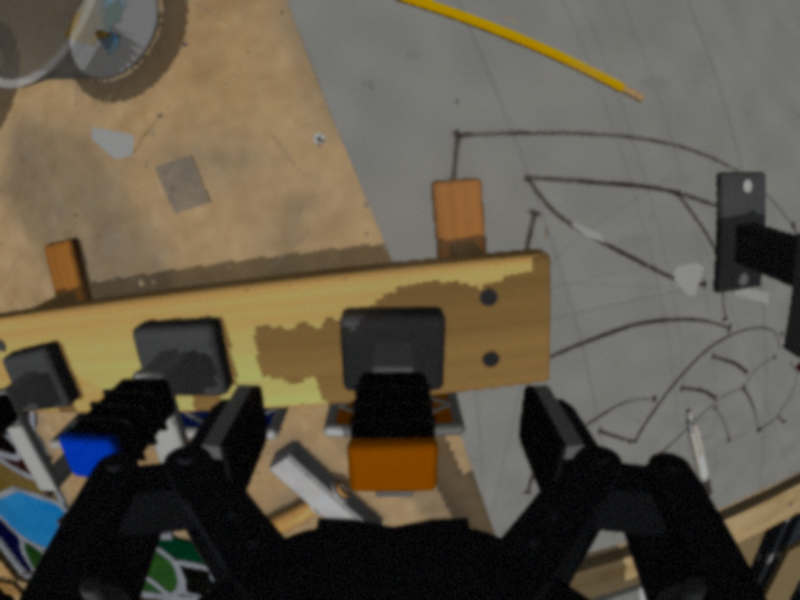

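Request:
{"name": "apply_moves", "arguments": {"motion": "-1 0 0 0 0; -1 0 0 0 0; -1 0 0 0 0; -1 0 0 0 0; -1 0 0 0 0; -1 0 0 0 0; -1 0 0 0 0; -1 0 0 0 0; -1 0 0 0 0; -1 0 0 0 0; -1 0 0 0 0; -1 0 0 0 0", "squeeze": 70}}

```text
clock: 4.18
eef_pos: [551.8, 93.1, 311.0]
tcp_rot: [-3.141, -0.001, -0.2]
contact_force: [0.6, 1.4, 5.5]
opening: 0.269
```

```bash
python3 - <<'E'
from rig import r, grab_frame
import cv2
s=r.sense(); print(s['clock'],s['eef_pos'],s['tcp_rot'],s['contact_force'],s['opening']*85)
f=grab_frame('wrist'); cv2.imwrite('pics/w3.png',cv2.resize(f['img'][:,:,::-1],(800,600)))
E
```

```text
4.1833 [551.76123911  93.11577995 310.96902072] [-3.14130064e+00 -6.45541845e-04 -1.99592175e-01] [0.56429822 1.44036459 5.49608291] 22.844703204437955
```

View pics/w3.png

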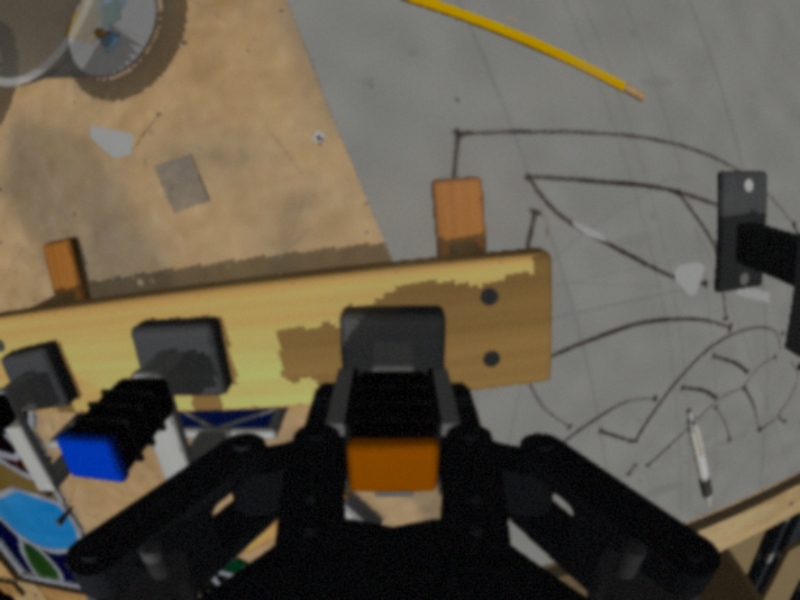

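Request:
{"name": "apply_moves", "arguments": {"motion": "-1 0 0 -0.005 0; -1 0 0 -0.015 0; -1 0 0 -0.03 0; -1 0 0 -0.045 0; -1 0 0 -0.06 0; -1 0 0 -0.08 0; -1 0 0 -0.1 0; -1 0 0 -0.12 0; -1 0 0 -0.134 0; -1 0 0 -0.134 0; -1 0 0 -0.134 0; -1 0 0 -0.134 0"}}

```text
clock: 5.23
eef_pos: [551.1, 92.9, 443.7]
tcp_rot: [3.141, 0.002, -0.2]
contact_force: [-0.1, 0.1, -3.6]
opening: 0.27
```

```bash
python3 - <<'E'
from rig import r, grab_frame, spotter
import cv2
s=r.sense(); print(s['clock'],s['eef_pos'],s['tcp_rot'],s['contact_force'],s['opening']*85)
f=grab_frame('wrist'); cv2.imwrite('pics/w4.png',cv2.resize(f['img'][:,:,::-1],(800,600)))
for c in('wrist','top'): 
  if c=='top': grab_frame(c)
  for q in('amber_grip','rail_seat'): print(c,q,[(d['conf'],d['point']) for d in spotter.place_of(q,c)][:3])
E
```

```text
5.2333 [551.05000953  92.94978612 443.69935767] [ 3.14098353e+00  1.51856446e-03 -1.99597783e-01] [-0.09477491  0.06657164 -3.56699841] 22.98768485944296
wrist amber_grip [(0.96, [394.2, -278.7, 20.8])]
wrist rail_seat [(0.72, [525.5, -252.3, 98.1])]
top amber_grip [(0.78, [393.1, -277.1, 17.7]), (0.42, [546.0, 94.2, 289.6])]
top rail_seat [(0.72, [520.2, -245.6, 97.1])]
```

View pics/w4.png

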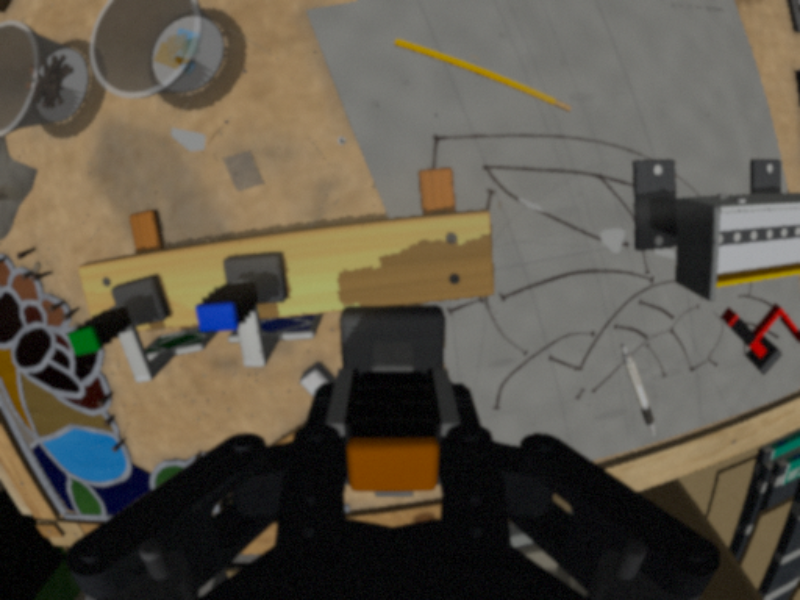

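Request:
{"name": "apply_moves", "arguments": {"motion": "-1 0.001 0.01 0 -0.005; -1 0.004 0.03 0 -0.01; -1 0.007 0.06 0 -0.015; -1 0.011 0.09 0 -0.02; -1 0.014 0.12 0 -0.025; -1 0.018 0.15 0 -0.03; -1 0.021 0.18 0 -0.035; -1 0.025 0.21 0 -0.04; -1 0.028 0.24 0 -0.0427; -1 0.032 0.27 0 -0.0427; -1 0.036 0.3 0 -0.0427; -1 0.038 0.32 0 -0.0427; -1 0.04 0.333 0 -0.0427; -1 0.04 0.339 0 -0.0427; -1 0.04 0.339 0 -0.0427; -1 0.04 0.339 0 -0.0427; -1 0.04 0.339 0 -0.0427; -1 0.04 0.339 0 -0.0427"}}

```text
clock: 7.03
eef_pos: [523.8, -246.0, 444.7]
tcp_rot: [-3.141, 0.0, -0.064]
contact_force: [0.9, -0.7, -2.7]
opening: 0.272
```

```bash
python3 - <<'E'
from rig import r, grab_frame, spotter
import cv2
s=r.sense(); print(s['clock'],s['eef_pos'],s['tcp_rot'],s['contact_force'],s['opening']*85)
f=grab_frame('wrist'); cv2.imwrite('pics/w5.png',cv2.resize(f['img'][:,:,::-1],(800,600)))
for q in('amber_grip','rail_seat'): print(q,[(d['conf'],d['point']) for d in spotter.place_of(q,'wrist')][:3])
f=grab_frame('top'); cv2.imwrite('pics/t5.png',cv2.resize(f['img'][130:220,280:430,::-1],(750,450),interpolation=cv2.INTER_CUBIC))
E
```

```text
7.0333 [ 523.76390419 -246.03524843  444.69932597] [-3.14125797e+00  4.15033596e-05 -6.41933186e-02] [ 0.91237546 -0.6517208  -2.67944533] 23.158241463947107
amber_grip [(0.64, [519.6, -245.6, 292.4])]
rail_seat [(0.67, [526.8, -254.0, 96.7])]
```

View pics/w5.png

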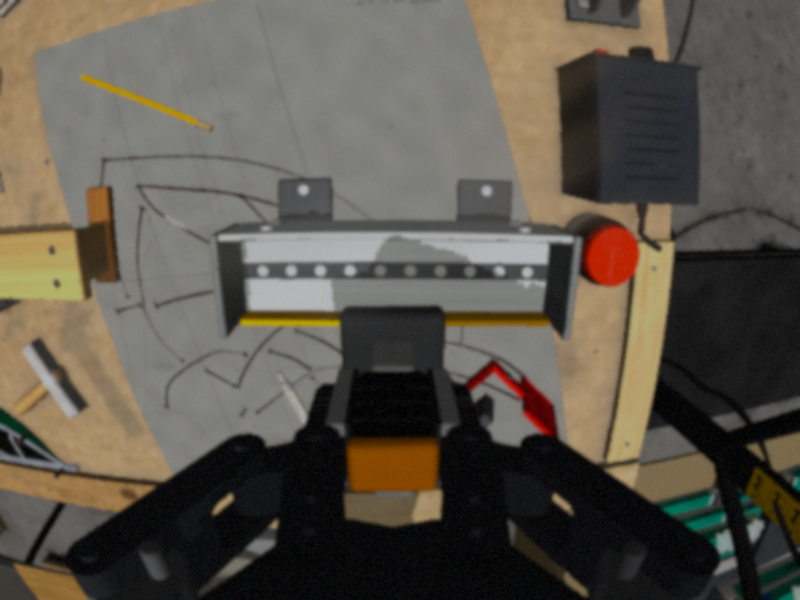

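View pics/t5.png

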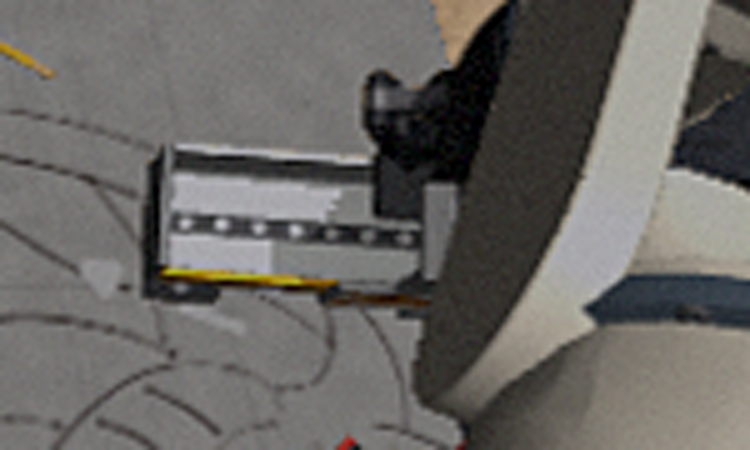

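```bash
python3 - <<'E'
from h import *
f=grab_frame('wrist')
g=lambda u,v,z: wback(f,(u+.5)*.64-.5,(v+.5)*.64-.5,z)
def line(n,a,c,z):
    A,B=g(*a,z),g(*c,z); d=A-B; print(n,A.round(1),B.round(1),'mid',((A+B)/2).round(1),'len',np.linalg.norm(d).round(1),'yaw',np.arctan2(-d[0],d[1]).round(3))
line('holes',(263,271.5),(527.5,272.5),100)
line('lip in top',(240,317),(550,320),120)
line('lip out top',(240,324.5),(550,326),120)
line('floor rear',(247,234),(547,238),100)
line('wall',(220,238),(580,239),146)
line('wall rear top',(222,232),(580,232),146)
line('shoe rear',(345,308),(441,308),238)
line('shoe front',(345,369),(441,369),238)
E
```

```text
holes [ 529.6 -154.6  100. ] [ 516.6 -343.4  100. ] mid [ 523.1 -249.   100. ] len 189.2 yaw -0.069
lip in top [ 503.2 -139.   120. ] [ 486.8 -355.2  120. ] mid [ 495.  -247.1  120. ] len 216.9 yaw -0.076
lip out top [ 497.6 -138.   120. ] [ 482.3 -355.5  120. ] mid [ 489.9 -246.7  120. ] len 218.0 yaw -0.071
floor rear [ 557.7 -146.4  100. ] [ 541.2 -357.8  100. ] mid [ 549.4 -252.1  100. ] len 212.1 yaw -0.078
wall [ 563.7 -144.   146. ] [ 549.1 -364.3  146. ] mid [ 556.4 -254.2  146. ] len 220.8 yaw -0.066
wall rear top [ 567.2 -145.9  146. ] [ 553.5 -364.2  146. ] mid [ 560.4 -255.   146. ] len 218.8 yaw -0.063
shoe rear [ 544.8 -229.2  238. ] [ 542.3 -267.5  238. ] mid [ 543.5 -248.3  238. ] len 38.5 yaw -0.065
shoe front [ 517.7 -226.4  238. ] [ 515.  -266.8  238. ] mid [ 516.4 -246.6  238. ] len 40.5 yaw -0.065
```

Request:
{"name": "apply_moves", "arguments": {"motion": "-1 0.001 0.003 0 0.0015; -1 0.001 0.003 0.01 0.0015; -1 0.001 0.003 0.025 0.0015; -1 0.001 0.003 0.04 0.0015; -1 0.001 0.003 0.055 0.0015; -1 0.001 0.003 0.07 0.0015; -1 0.001 0.003 0.082 0.0015; -1 0.001 0.003 0.092 0.0015; -1 0.001 0.003 0.1 0.0015; -1 0.001 0.003 0.105 0.0015; -1 0.001 0.003 0.11 0.0015; -1 0.001 0.003 0.11 0.0015; -1 0.001 0.003 0.11 0.0015; -1 0.001 0.003 0.11 0.0015"}}

```text
clock: 8.45
eef_pos: [524.6, -250.3, 335.3]
tcp_rot: [3.141, -0.001, -0.07]
contact_force: [0.9, -0.7, -2.1]
opening: 0.27
```

```bash
python3 - <<'E'
from rig import r, grab_frame, spotter
import cv2
s=r.sense(); print(s['clock'],s['eef_pos'],s['tcp_rot'],s['contact_force'],s['opening']*85)
f=grab_frame('wrist'); cv2.imwrite('pics/w6.png',cv2.resize(f['img'][:,:,::-1],(800,600)))
f=grab_frame('scene'); cv2.imwrite('pics/s6.png',cv2.resize(f['img'][120:240,240:400,::-1],(800,600),interpolation=cv2.INTER_CUBIC))
E
```

```text
8.45 [ 524.61217301 -250.32558468  335.26831574] [ 3.14120550e+00 -9.84116919e-04 -7.01165182e-02] [ 0.90652414 -0.66793366 -2.07509975] 22.940013250218925
```

View pics/w6.png

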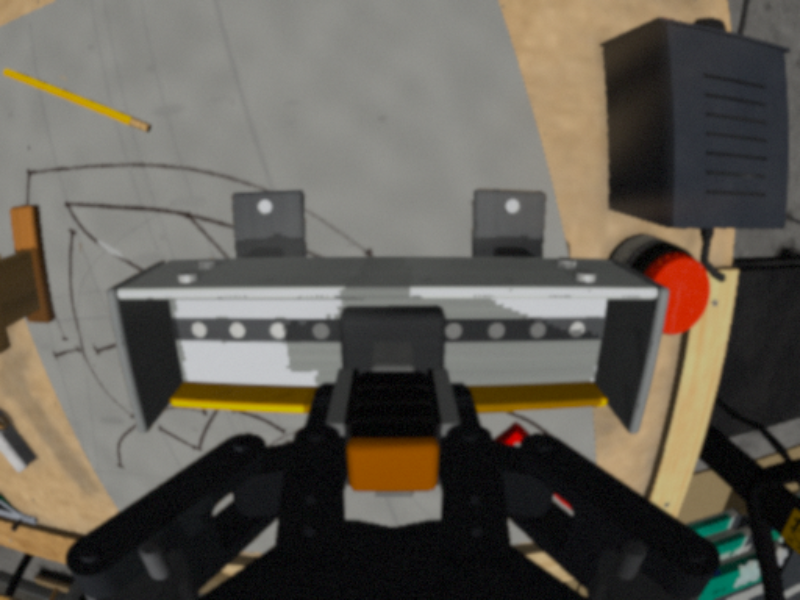

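View pics/s6.png

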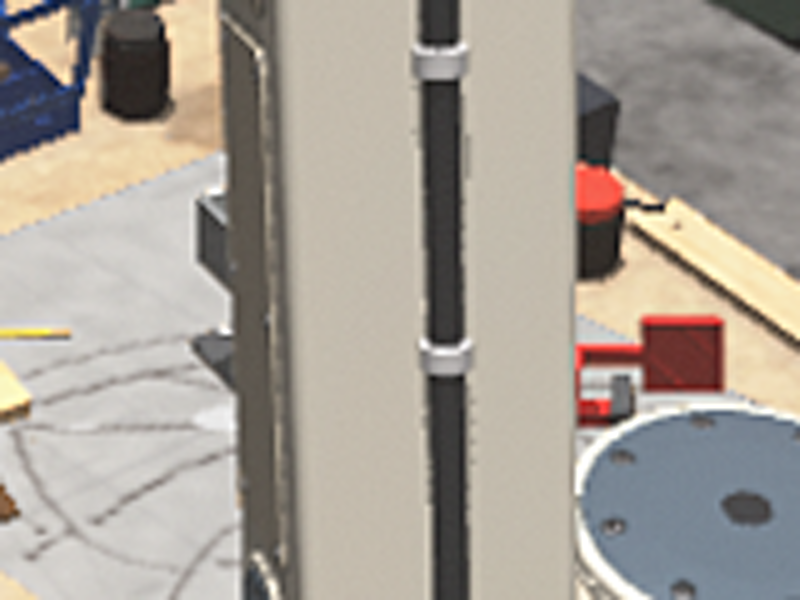

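Request:
{"name": "apply_moves", "arguments": {"motion": "-1 0 0 0.003 0; -1 0 0 0.006 0; -1 0 0 0.008 0; -1 0 0 0.01 0; -1 0 0 0.011 0; -1 0 0 0.012 0; -1 0 0 0.0125 0; -1 0 0 0.0125 0; -1 0 0 0.0125 0; -1 0 0 0.0125 0"}}

```text
clock: 9.38
eef_pos: [524.4, -250.2, 322.3]
tcp_rot: [3.142, -0.0, -0.07]
contact_force: [0.2, 0.3, -2.1]
opening: 0.269
```

Request:
{"name": "apply_moves", "arguments": {"motion": "-1 0 0 0.0005 0; -1 0 0 0.001 0; -1 0 0 0.001 0; -1 0 0 0.0015 0; -1 0 0 0.0015 0; -1 0 0 0.0015 0"}}

```text
clock: 9.88
eef_pos: [524.4, -250.2, 321.0]
tcp_rot: [3.142, -0.0, -0.07]
contact_force: [-1.5, 0.6, 2.0]
opening: 0.271
```

Request:
{"name": "apply_moves", "arguments": {"motion": "-1 0 0 0.0004 0; -1 0 0 0.0007 0; -1 0 0 0.0007 0; -1 0 0 0.0007 0"}}

```text
clock: 10.22
eef_pos: [524.4, -250.2, 321.0]
tcp_rot: [3.141, -0.0, -0.07]
contact_force: [-3.4, 1.9, 9.7]
opening: 0.268
```

```bash
python3 - <<'E'
from rig import r, grab_frame
import cv2
s=r.sense(); print(s['clock'],s['eef_pos'],s['tcp_rot'],s['contact_force'],s['wrist_torque'],s['opening']*85)
f=grab_frame('wrist'); cv2.imwrite('pics/w7.png',cv2.resize(f['img'][:,:,::-1],(800,600)))
E
```

```text
10.2167 [ 524.40486806 -250.21286895  320.98537162] [ 3.14146085e+00 -4.85364497e-04 -7.01519697e-02] [-3.38357954  1.93574125  9.67810098] [ 0.32082121  0.63175401 -0.00263092] 22.790241552694912
```

View pics/w7.png

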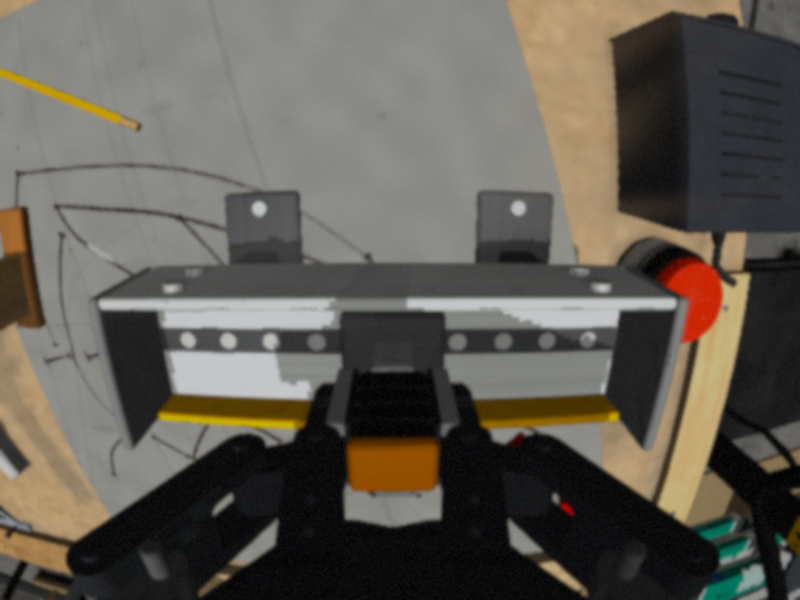

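Request:
{"name": "apply_moves", "arguments": {"motion": "-0.44 0 0 -0.0005 0; -0.4 0 0 -0.0005 0; -0.3 0 0 -0.0005 0; -0.2 0 0 -0.0005 0; 0 0 0 -0.0005 0; 0.2 0 0 -0.0005 0; 0.5 0 0 -0.0005 0; 0.5 0 0 -0.0005 0; 0.5 0 0 -0.0005 0; 0.5 0 0 -0.0005 0; 0.5 0 0 -0.0005 0"}}

```text
clock: 11.18
eef_pos: [524.4, -250.2, 320.5]
tcp_rot: [3.142, 0.0, -0.07]
contact_force: [0.0, 0.4, -0.5]
opening: 0.749
```

```bash
python3 - <<'E'
from rig import r, grab_frame
import cv2
s=r.sense(); print(s['clock'],s['eef_pos'],s['contact_force'],s['opening']*85)
f=grab_frame('wrist'); cv2.imwrite('pics/w8.png',cv2.resize(f['img'][:,:,::-1],(800,600)))
E
```

```text
11.1833 [ 524.35926032 -250.19989071  320.453206  ] [ 0.01637587  0.37395817 -0.51038153] 63.66421198397319
```

View pics/w8.png

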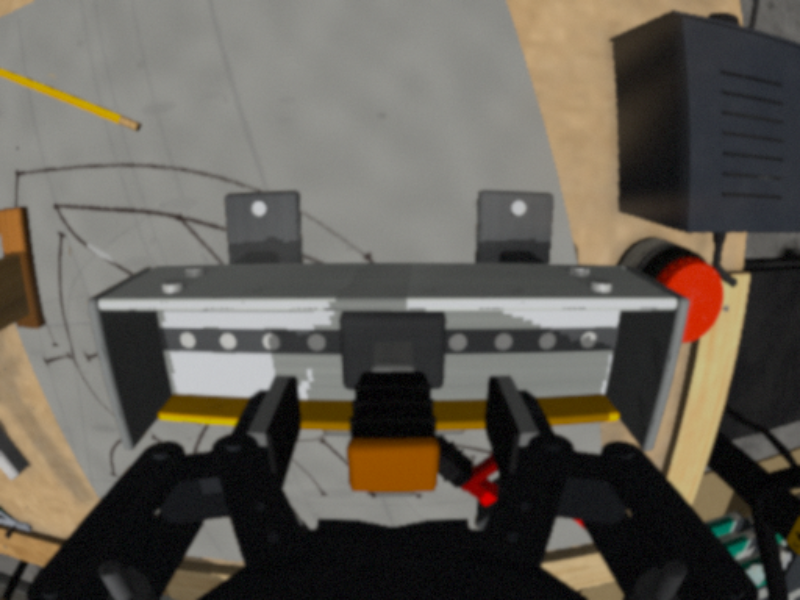

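Released with the fingers clear on both sides; the carrier did not move. Now straight up, then aside for a clear look.

Request:
{"name": "apply_moves", "arguments": {"motion": "0.5 0 0 -0.02 0; 0.5 0 0 -0.05 0; 0.5 0 0 -0.09 0; 0.5 0 0 -0.13 0; 0.5 0 0 -0.15 0; 0.5 0 -0.04 -0.15 0; 0.5 0 -0.08 -0.15 0; 0.5 0 -0.12 -0.15 0; 0.5 0 -0.16 -0.15 0; 0.5 0 -0.2 -0.15 0; 0.5 0 -0.24 -0.15 0; 0.5 0 -0.26 -0.15 0; 0.5 0 -0.26 -0.15 0; 0.5 0 -0.26 -0.15 0; 0.5 0 -0.26 -0.15 0"}}

```text
clock: 12.48
eef_pos: [542.5, 8.7, 470.4]
tcp_rot: [3.141, 0.0, -0.07]
contact_force: [0.0, -0.9, 0.9]
opening: 0.749
```

```bash
python3 - <<'E'
from rig import r, grab_frame, spotter
import cv2
s=r.sense(); print(s['clock'],s['eef_pos'],s['contact_force'])
for c in('top','scene','wrist'):
    f=grab_frame(c); i=f['img'][:,:,::-1]
    if c=='top': i=i[120:210,290:410]
    if c=='scene': i=i[120:240,240:400]
    cv2.imwrite(f'pics/{c}9.png',cv2.resize(i,(800,600),interpolation=cv2.INTER_CUBIC))
    for q in('amber_grip','blue_grip','green_grip','rail_seat'): print(c,q,[(d['conf'],[round(v) for v in d['point']]) for d in spotter.place_of(q,c)][:3])
E
```

```text
12.4833 [542.52289827   8.67689514 470.44787654] [ 0.02498769 -0.92861524  0.90726212]
top amber_grip [(0.89, [396, -277, 20]), (0.57, [520, -249, 170])]
top blue_grip [(0.6, [560, 194, 155])]
top green_grip [(0.58, [566, 293, 157])]
top rail_seat [(0.66, [519, -248, 99])]
scene amber_grip []
scene blue_grip [(0.9, [564, 196, 154])]
scene green_grip [(0.63, [570, 293, 155])]
scene rail_seat []
wrist amber_grip [(0.88, [522, -252, 164]), (0.88, [393, -279, 20]), (0.49, [562, 294, 161])]
wrist blue_grip [(0.75, [568, 190, 156])]
wrist green_grip [(0.58, [566, 294, 159])]
wrist rail_seat [(0.67, [526, -253, 98])]
```

View pics/top9.png

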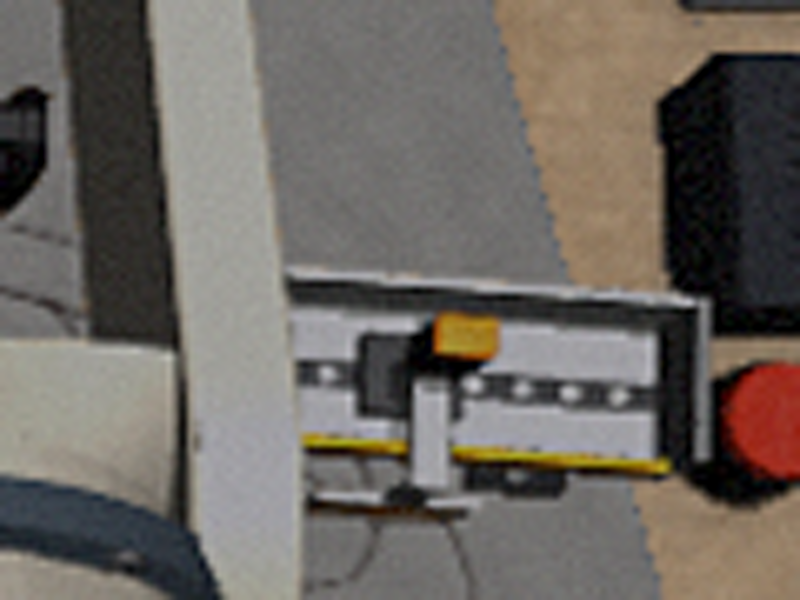

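View pics/wrist9.png

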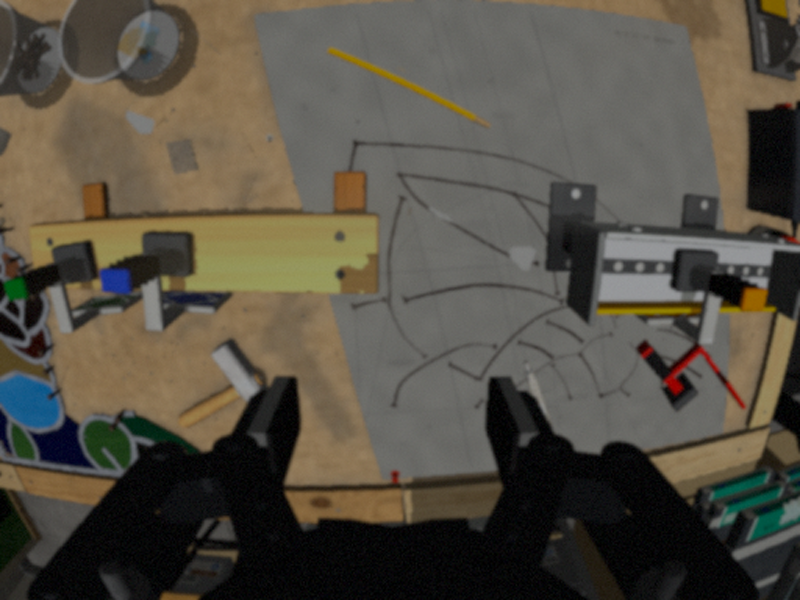

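View pics/scene9.png

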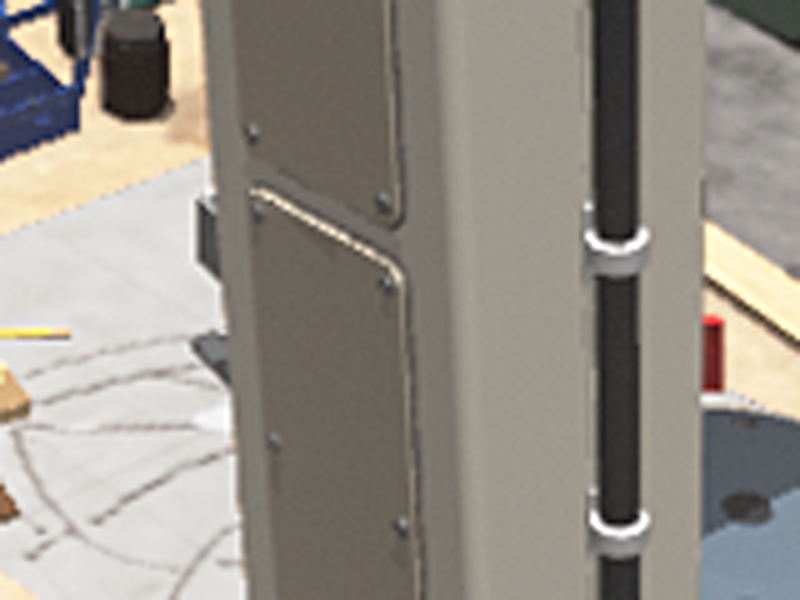

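The top view shows the amber shoe on the channel floor behind the lip at about pixel (390,375), with the bridge crossing the yellow lip and the pane in front at (400,505). In the wrist view, the blue and green carriers are still on the stand and the red look-alike hasn't moved. The scene view of the rail is blocked by the arm.

```bash
python3 - <<'E'
from rig import r
print(r.sign_off()); print(r.sense()['clock'])
E
```

```text
the job is handed in; nothing more can be done
None
the job is handed in; nothing more can be done
```

The amber carrier is seated in the conveyor rail and released, and I handed the job in at about 13 s of the 43 s allowed. I gripped it by its black grip at 70 N, lifted it over the yellow lip and lowered it until the shoe met the floor with about 10 N. I then let go and moved the arm clear.

**Amber carrier:** after release the networks put its grip at about (521, -250, 167) mm, and 166 mm is the height expected when seated. The rail centre is at about (524, -249) mm. The top view shows the shoe behind the lip and the pane hanging in front.

**Bystanders:** the blue and green carriers and the red look-alike were found where they started, within the networks' error.

**Failed or disagreeing checks:**
- The arm blocked the scene camera's view of the rail, so that camera gave no final check of the carrier.
- The rail position differed by a few mm between cameras, within the shoe's room in the channel.
- In the last wrist picture the network also reported an amber grip at the green carrier's position, with low confidence (0.49).

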